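# Seat the keyed stirrer shaft in its pulley hub and hold it home

## Task

Take the keyed shaft by its blue handle out of the white stand, put its nose into the bore of the pulley hub, turn it so that its key finds the keyway, and push it fully home against the ejector spring until its collar sits flush on the hub. Finish while holding it there: keep pressing it down and do not let go, as the spring would push it out again. Leave the brass weight, the dropper bottle and the conical flask as they stand.

Things in the scene. Friction and masses are not known exactly. Their poses are not given: they have to be found in the camera images.
- shaft: Loose keyed steel shaft, 94 mm long, 0.15 kg; it hangs upright by its collar in the white stand. Origin at the nose tip (lower end), z up to the handle, x to the key side. Nose tapers from 10 to 16 mm diameter in 8 mm, then 16 mm round up to 50 mm; collar of 40 mm diameter at 50 to 56 mm. Brass key at 17 to 50 mm above the nose, 6 mm wide, reaching 13 mm from the axis.
- shaft_grip (a point): Centre of the shaft's blue bar handle, on its axis, 77 mm above the nose, 27 mm above the collar's underside; axes as shaft. Bar 46 mm long (x), 14 mm thick (y), 34 mm high, its lower edge 4 mm above the collar. Orange marks on its top and end show the key side (+x). Grasp from above across the 14 mm.
- shaft_seat (a point): Centre of the underside of the shaft's collar, 50 mm above the nose; axes as shaft. Fully home it meets hub_mouth.
- hub_mouth (a point): Centre of the bore at the hub's top face, 62 mm above the counter; z up, x toward the keyway (orange line on the rim). Fixed grooved aluminium pulley, 74 mm diameter, on a 100 x 88 mm grey plate; it does not turn. Bore 19 mm, keyway 9 mm wide out to 15 mm from the axis, all the way down. The key enters when the shaft's x points along this x, with about 0.1 rad to spare.
- ejector (a joint): Brass spring-loaded ejector in the bottom of the bore, m pressed down: 0 at rest (its top 42 mm below the mouth), 0.008 when the shaft is fully home. It resists with about 4 N at first touch and 8 N with the shaft home; more than the shaft's weight, so a shaft let go is pushed up again.
- holder_top (a point): Centre of the round 30 mm hole in the top plate of the fixed white stand (80 x 80 mm, top 62 mm above the counter), in which the shaft hangs with its collar on the plate. z up.
- brass_weight: Brass laboratory weight with a knob, 25 mm diameter, 34 mm high, between the stand and the hub; origin under its centre. Leave alone.
- dropper: Dark dropper bottle with black rubber top, 37 mm diameter, 101 mm high; origin under its centre. Leave alone.
- flask: Clear glass conical flask, 62 mm diameter, 103 mm high; origin under its centre. Leave alone.
Mind the look-alikes: they are no part of the job. What is shaped like the part that bears hub_mouth but pink is not meant. Of the things that look like the shaft, the smaller one is meant.

How it is judged (in metres and radians):
On the way, in this order (a step that is already met when the one before it is completed fails the run):
1. the shaft is lifted clear of the stand (height (world z) of shaft above 0.067 m), for 0.1 s.
2. the shaft's nose is in the bore of the hub (z of shaft in the frame of hub_mouth below -0.008 m and horizontal distance between shaft and hub_mouth below 0.005 m), for 0.1 s.
At the end, for the whole second after the job is handed in: The collar is on the hub face (within 2 mm of it) and within 3 mm of the bore's centre, the key in the keyway (within 0.25 rad), the shaft upright (within 0.06 rad), the ejector pressed down more than 6 mm, and the fingers still bear on the shaft with more than 3 N, all through the last second (horizontal distance between shaft_seat and hub_mouth below 0.003 m and z of shaft_seat in the frame of hub_mouth below 0.002 m and angle between the x axis of shaft and the x axis of hub_mouth, either way round below 0.25 rad and angle between shaft's own z axis and vertical below 0.06 rad and value of joint ejector above 0.006 m and contact force between the fingers and shaft above 3 N); the arm keeps its last pose, push and grip.
It fails at once if the brass weight is pushed more than 20 mm or tipped over (distance of brass_weight from where it was at the start of the episode above 0.02 m or angle between brass_weight's own z axis and vertical above 0.3 rad).
It fails at once if the dropper bottle is pushed more than 20 mm or tipped over (distance of dropper from where it was at the start of the episode above 0.02 m or angle between dropper's own z axis and vertical above 0.3 rad).
It fails at once if the conical flask is pushed more than 20 mm or tipped over (distance of flask from where it was at the start of the episode above 0.02 m or angle between flask's own z axis and vertical above 0.3 rad).
It also fails if it takes over 40 s, if anything falls off the work surface, if the arm or the gripper's body presses on something with over 40 N, if the wrist force passes 120 N, or if a joint passes its speed limit or range.

## Robot

A 7-joint arm with a two-finger parallel gripper is mounted at the origin on a cart in front of the work surface, level with it; the furniture and walls round the work are solid. World frame = base frame: x ahead of the robot, y to its left, z up, the work surface at z = 0. Lengths are in m, angles in degrees, forces in N, time in s.
With the tool pointing down it reaches from about 0.4 to 0.9 m from the base axis. Payload 5.5 kg.
Tool frame: the origin (TCP) lies midway between the tips of the shut fingers; the grasp point (between the pads) lies 19 mm behind it; z points along the fingers, y is the direction in which the jaws open and shut (so a half turn about z gives the same grasp; the last joint's range is limited). The gripper opens to 85 mm and grips with 20 to 120 N. Pads are 22 mm wide; open, the fingers measure 114 mm over their backs; the gripper's body (76 mm by 85 mm) begins 54 mm behind the grasp point. The pads swing forward as they close: fully open they stand 13 mm farther back than shut.
Start: joints at [-58.201, 28.699, -24.465, 88.831, 12.651, 65.22, -12.049], TCP at [0.187, 0.623, 0.231] pointing down, gripper open.
Joint ranges: [-164.97, 164.97], [-17.58, 116.51], [-87.97, 89.64], [11.32, 138.91], [-80.73, 260.73], [10.89, 115.49], [-147.41, 147.41]. Speed limits (degrees/s): [147.25, 147.25, 180, 180, 180, 180, 180].

## Interface

Orientations are given as a 3x3 rotation matrix whose columns are the frame's x, y, z axes.
In Python, from plant import observe, grab_frame, job_done, spot_in, landmark_of gives the robot as it stands.
- The arm moves only by the tool step_arm, never from a script. Its argument "motion" is one flat list of numbers, 7 for each row, row after row: the shift along the tool's x, y, z in cm, then the turn, a rotation vector about the tool's x, y, z in rad, then the closure, from 0 (fully open) to 1 (shut). A call has 1 to 5 rows; each row is the pose to reach, as a shift and turn from the pose commanded when the call began, along the tool's axes at that moment; what a row does not reach only later rows make up. A row lasts 1/8 s, in which the tool goes at most 62.5 mm and 10.7 degrees, less where a joint would pass 70% of its speed; a pose out of reach is approached as far as the arm can. A call with a gripper value outside its range is refused whole. The fingers move at their own pace and stop on an object; "grip_force" is the grip in N (left out, the last holds). Time passes only in rows, so rows that repeat a pose let the fingers close. It gives the time, the measured TCP pose, the force and the opening at its end, in the units of the state.
- observe(): the state, without advancing time (a new reading comes with each control period).
- grab_frame(name): name is "scene" or "side" or "wrist"; returns a dict with "image" (384x512x3 uint8, blue, green, red), "fx", "fy", "cx", "cy" (pixels), "cam_to_world" (4x4, takes a point from camera to world coordinates). Camera axes: x right, y down, z forward; pixel columns grow to the right and rows downward; lengths in m; the calibration is good to about 2 mm. A picture is of the moment at which its call begins. There is no depth.
- job_done(): hands the job in, once; it reports no verdict.
Trained networks look in the newest picture that a camera, given by its name, has taken for a name from the list of things; names that differ only in an ending like _2 or _b are one class to them, and where a whole thing is asked for, a point or a joint stands for the part that bears it (a point fixed in the world has none). Each returns a list of dicts, best first, with "confidence" (0 to 1); they miss things now and then, are a little off and sometimes report something else, mostly with a low value. They report only what shows in the picture. A call takes as long as a camera call. They do not tell look-alikes from the thing itself.
- spot_in(camera, query): "box" ([left, top, width, height] in pixels, round what is visible of it).
- landmark_of(camera, query): "uv" ([column, row] in pixels: a listed point, or the origin of a listed thing).
The state is a dict: "time": time; "qpos": joint angles; "qd": joint speeds; "joint_efforts": joint torques, N m; "eef_pos": TCP position; "tcp_rot": TCP orientation; "wrist_force": force on the tool from outside, world axes, zero at the start; "wrist_torque": the same for the moment, N m; "grip_width": finger opening in m.
Only numpy, scipy, OpenCV 4.12 (cv2) and the standard library are available. Lean on these libraries where they do the work, as an engineer would, in place of code of your own. Each camera call takes 0.05 s, during which the arm holds its last target.

## Working session

There is one attempt and no reset: what is moved stays moved. The work goes in short steps, Python scripts to look and compute and a tool call to move; the robot and the scene stay as the last step left them, time stands still between calls to the robot, and variables do not carry over. Pictures are saved under pics/ and viewed, and the job is handed in when it is done.

Besides the shell and the picture viewer there is one more tool, called after "Request:" in YAML: its name, and indented under it one key for each argument. step_arm: Moves the arm, as the interface text tells. Its arguments: {"type":"object","properties":{"motion":{"type":"array"},"grip_force":{"type":"number"}},"required":["motion"]}

```bash
mkdir -p pics; ls
cat > h.py <<'E'
import numpy as np, cv2
from plant import observe, grab_frame, job_done, spot_in, landmark_of
def ray(f,uv):
    M=np.array(f["cam_to_world"]); d=np.array([(uv[0]-f["cx"])/f["fx"],(uv[1]-f["cy"])/f["fy"],1.])
    return M[:3,3],M[:3,:3]@d
def onz(f,uv,z):
    o,d=ray(f,uv); return o+d*(z-o[2])/d[2]
def proj(f,p):
    M=np.array(f["cam_to_world"]); c=M[:3,:3].T@(np.array(p)-M[:3,3])
    return np.array([f["fx"]*c[0]/c[2]+f["cx"],f["fy"]*c[1]/c[2]+f["cy"]])
def tri(obs):
    A=np.zeros((3,3));b=np.zeros(3);L=[]
    for f,uv in obs:
        o,d=ray(f,uv); d=d/np.linalg.norm(d);P=np.eye(3)-np.outer(d,d);A+=P;b+=P@o;L.append((o,P))
    x=np.linalg.solve(A,b); return x,[np.linalg.norm(P@(x-o)) for o,P in L]
E
python3 - <<'E'
from h import *
np.set_printoptions(precision=4,suppress=True)
for n in ["scene","side","wrist"]:
    f=grab_frame(n); cv2.imwrite(f"pics/{n}0.png",f["image"]); print(n,f["fx"],f["cam_to_world"])
    for q in ["shaft_grip","hub_mouth","holder_top","brass_weight","dropper","flask","shaft"]:
        r=landmark_of(n,q)
        print(n,q,[(np.round(x["uv"]),round(x["confidence"],2),onz(f,x["uv"],{"shaft_grip":.089,"hub_mouth":.062,"holder_top":.062,"shaft":.012}.get(q,0))[:2]) for x in r[:4]])
print(observe())
E
```

```text
pics
scene 453.2986784951537 [[ 0.6507 -0.4381  0.6202 -0.2064]
 [-0.7593 -0.3665  0.5377 -0.686 ]
 [-0.0083 -0.8208 -0.5712  0.7395]
 [ 0.      0.      0.      1.    ]]
scene shaft_grip [(array([213., 177.]), 0.73, array([0.4742, 0.0403])), (array([195., 150.]), 0.64, array([0.5395, 0.1765]))]
scene hub_mouth [(array([336., 258.]), 0.87, array([ 0.446 , -0.3564])), (array([287., 222.]), 0.7, array([ 0.4745, -0.2025]))]
scene holder_top [(array([216., 188.]), 0.91, array([0.4716, 0.0256]))]
scene brass_weight [(array([244., 232.]), 0.63, array([ 0.4367, -0.0993]))]
scene dropper [(array([173., 164.]), 0.5, array([0.5391, 0.2824]))]
scene flask [(array([285., 194.]), 0.98, array([ 0.6334, -0.0784]))]
scene shaft [(array([198., 185.]), 0.91, array([0.4963, 0.1254])), (array([219., 205.]), 0.8, array([0.4666, 0.014 ])), (array([172., 167.]), 0.69, array([0.5121, 0.256 ]))]
side 449.9613037291195 [[ 0.8202 -0.3098  0.4809 -0.0927]
 [-0.572  -0.432   0.6972 -0.9393]
 [-0.0082 -0.847  -0.5316  0.7907]
 [ 0.      0.      0.      1.    ]]
side shaft_grip [(array([216., 180.]), 0.61, array([0
[... 788 characters left out ...]

wrist hub_mouth []
wrist holder_top []
wrist brass_weight []
wrist dropper []
wrist flask []
wrist shaft []
{'time': 1.2, 'qpos': array([-58.2001,  28.7012, -24.4655,  88.8321,  12.6509,  65.2179,
       -12.0497]), 'qd': array([ 0.087 ,  0.0786, -0.0184, -0.0274,  0.0228,  0.0334,  0.0083]), 'joint_efforts': array([  0.0003, -56.939 ,  -5.811 , -28.1341,   0.0126,   0.0015,
        -0.    ]), 'eef_pos': array([0.187 , 0.6225, 0.2313]), 'tcp_rot': array([[-0.9577,  0.2877, -0.    ],
       [ 0.2877,  0.9577,  0.    ],
       [ 0.0001,  0.    , -1.    ]]), 'wrist_force': array([-0.1046,  0.1381,  0.4821]), 'wrist_torque': array([-0.0087, -0.0604, -0.0243]), 'grip_width': 0.08518109526233729}
```

Run:
```python
import cv2
for n in ["scene","side"]:
    i=cv2.imread(f"pics/{n}0.png"); c=i[110:310,130:400]; cv2.imwrite(f"pics/{n}0c.png",cv2.resize(c,None,fx=2.9,fy=2.9,interpolation=cv2.INTER_CUBIC))
```

```text
(no output)
```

View pics/scene0.png

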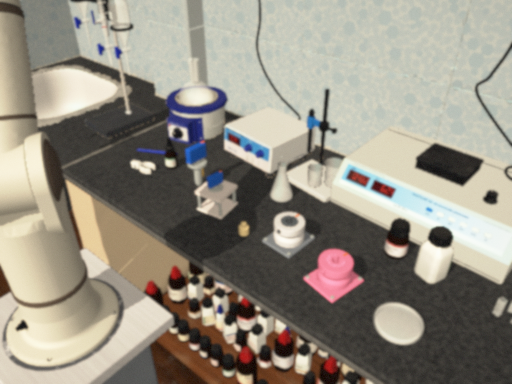

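View pics/scene0c.png

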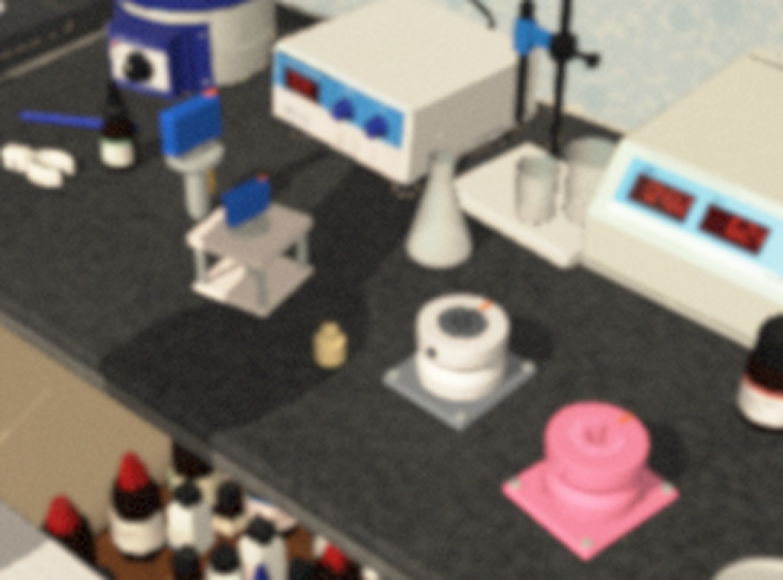

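View pics/side0c.png

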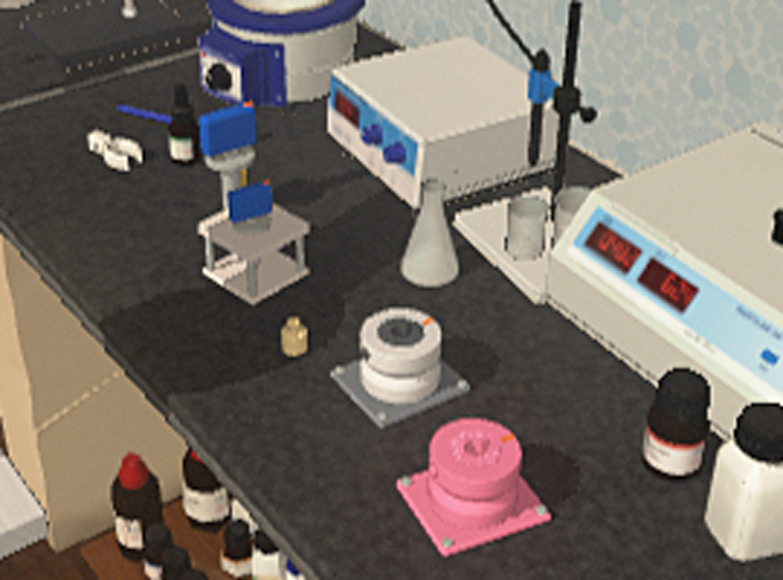

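Run:
```python
from h import *
np.set_printoptions(precision=4,suppress=True)
fs={n:grab_frame(n) for n in ["scene","side"]}
c=lambda x,y:(x/2.9+130-.3,y/2.9+110-.3)
A={"scene":dict(l=(226,189),r=(266,175),hc=(465,320),ho=(487,306)),"side":dict(l=(229,194),r=(270,184),hc=(401,331),ho=(429,322))}
for n in A:
    f=fs[n];a=A[n]
    p=[onz(f,c(*a[k]),.106 if k in "lr" else .062) for k in ("l","r","hc","ho")]
    print(n,p[0][:2],p[1][:2],p[2][:2],p[3][:2],"bar",np.degrees(np.arctan2(*(p[1]-p[0])[[1,0]])),np.linalg.norm(p[1]-p[0]),"hub",np.degrees(np.arctan2(*(p[3]-p[2])[[1,0]])),np.linalg.norm(p[3]-p[2]))
```

```text
scene [0.454  0.0368] [0.4932 0.0256] [ 0.4867 -0.2032] [ 0.5133 -0.2061] bar -15.942231790704373 0.04082501003263039 hub -6.2666104397242615 0.026739810370457664
side [0.4482 0.032 ] [0.4917 0.0243] [ 0.4882 -0.1994] [ 0.5172 -0.2036] bar -9.98563906300378 0.04421622000356129 hub -8.311240070759698 0.029254476019671044
```

Request:
step_arm:
  motion: [-3.8, -4.3, -0.5, 0, 0, 0, 0, -7.6, -8.6, -1, 0, 0, 0, 0, -11.4, -12.9, -1.5, 0, 0, 0, 0, -15.2, -17.2, -2, 0, 0, 0, 0, -19, -21.5, -2.5, 0, 0, 0, 0]

```text
time: 1.92
eef_pos: [0.3078, 0.3603, 0.2567]
tcp_rot: [[-0.958, 0.288, 0.001], [0.288, 0.958, 0.001], [-0.001, 0.001, -1.0]]
wrist_force: [0.8, -0.0, -0.1]
grip_width: 0.0855
```

Request:
step_arm:
  motion: [-3.8, -4.3, 0, 0, 0, 0, 0, -7.6, -8.6, 0, 0, 0, 0, 0, -11.4, -12.9, 0, 0, 0, 0, 0, -15.2, -17.2, 0, 0, 0, 0, 0, -19, -21.5, 0, 0, 0, 0, 0]

```text
time: 2.55
eef_pos: [0.4279, 0.0998, 0.2568]
tcp_rot: [[-0.958, 0.287, 0.001], [0.287, 0.958, 0.0], [-0.001, 0.001, -1.0]]
wrist_force: [1.5, 0.8, -0.0]
grip_width: 0.0857
```

Request:
step_arm:
  motion: [-3, -4.3, 0, 0, 0, 0, 0, -5.5, -8.5, 0, 0, 0, 0, 0, -5.5, -8.5, 0, 0, 0, 0, 0, -5.5, -8.5, 0, 0, 0, 0, 0]

```text
time: 3.05
eef_pos: [0.4553, 0.0048, 0.2563]
tcp_rot: [[-0.958, 0.288, -0.0], [0.288, 0.958, 0.001], [0.0, 0.001, -1.0]]
wrist_force: [0.8, 0.1, 0.2]
grip_width: 0.0851
```

Run:
```python
from h import *
np.set_printoptions(precision=4,suppress=True)
f=grab_frame("wrist"); cv2.imwrite("pics/w1.png",f["image"]); np.savez("w1.npz",**f)
print(observe()["eef_pos"],f["cam_to_world"])
for q,z in [("shaft_grip",.089),("hub_mouth",.062),("holder_top",.062),("brass_weight",0)]:
    print(q,[(np.round(x["uv"],1),round(x["confidence"],2),onz(f,x["uv"],z)[:2]) for x in landmark_of("wrist",q)])
```

```text
[0.4552 0.0054 0.2563] [[ 0.2871  0.9085  0.3038  0.3788]
 [ 0.9579 -0.2727 -0.09    0.0285]
 [ 0.0011  0.3168 -0.9485  0.3996]
 [ 0.      0.      0.      1.    ]]
shaft_grip [(array([401. , 187.1]), 0.68, array([0.5215, 0.1506])), (array([280.3, 174.9]), 0.67, array([0.4705, 0.0284]))]
hub_mouth [(array([104.8, 232.1]), 0.9, array([ 0.487, -0.2  ]))]
holder_top [(array([277.3, 166.9]), 0.61, array([0.4682, 0.0276])), (array([234. , 269.5]), 0.21, array([ 0.5844, -0.0629]))]
brass_weight [(array([178.6, 163.1]), 0.54, array([ 0.4408, -0.1   ]))]
```

View pics/w1.png

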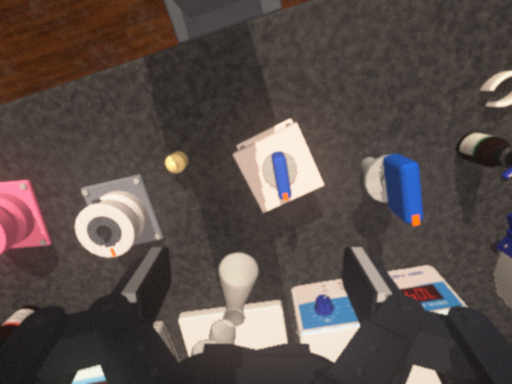

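Run:
```python
from h import *
i=cv2.imread("pics/w1.png")
a=cv2.resize(i[130:220,235:330],None,fx=6,fy=6,interpolation=cv2.INTER_CUBIC)
b=cv2.resize(i[175:270,65:165],None,fx=6,fy=6,interpolation=cv2.INTER_CUBIC)
cv2.imwrite("pics/w1a.png",a);cv2.imwrite("pics/w1b.png",b)
f=np.load("w1.npz")
h=cv2.cvtColor(i,cv2.COLOR_BGR2HSV)
def cen(m,x0,y0,x1,y1):
    w=np.zeros_like(m);w[y0:y1,x0:x1]=m[y0:y1,x0:x1];ys,xs=np.nonzero(w);return np.array([xs.mean(),ys.mean()]),len(xs)
org=((h[...,0]<14)&(h[...,1]>130)&(h[...,2]>120)).astype(np.uint8)
blue=((h[...,0]>100)&(h[...,0]<130)&(h[...,1]>150)).astype(np.uint8)
print(cen(org,270,180,300,210),cen(blue,262,145,300,205),cen(org,95,235,130,265))
m=np.zeros_like(blue);m[145:210,262:300]=(blue|org)[145:210,262:300]
ys,xs=np.nonzero(m);print(cv2.minAreaRect(np.stack([xs,ys],1).astype(np.float32)))
```

```text
(array([284.90909091, 196.40909091]), 22) (array([281.01428571, 174.47857143]), 280) (array([112.61111111, 252.11111111]), 18)
((281.6172180175781, 177.9797821044922), (43.25830078125, 8.903122901916504), 80.21759033203125)
```

View pics/w1a.png

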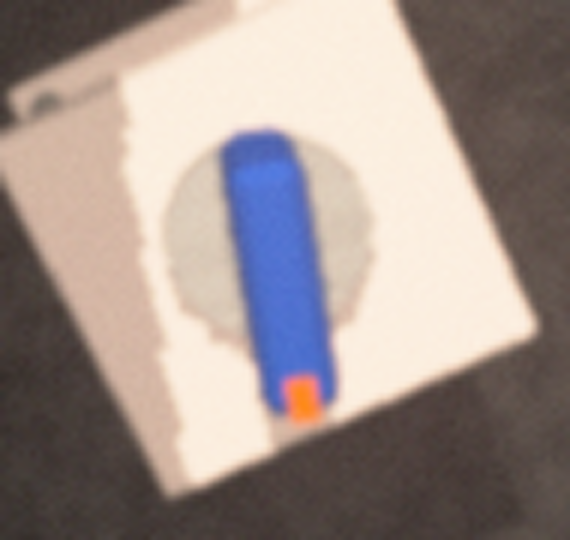

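View pics/w1b.png

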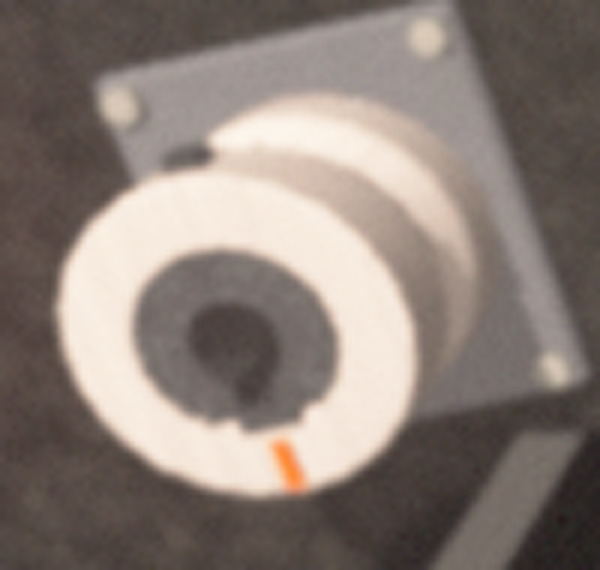

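Run:
```python
from h import *
np.set_printoptions(precision=4,suppress=True)
f=np.load("w1.npz")
a=lambda x,y,z:onz(f,((x+.5)/6-.5+235,(y+.5)/6-.5+130),z)[:2]
b=lambda x,y,z:onz(f,((x+.5)/6-.5+65,(y+.5)/6-.5+175),z)[:2]
an=lambda v:np.degrees(np.arctan2(v[1],v[0]))
L0,L1,R0,R1=a(232,180,.106),a(266,385,.106),a(301,176,.106),a(332,380,.106)
print(an(L1-L0),an(R1-R0),np.linalg.norm(L1-L0)); 
B,F=a(266,165,.106),a(305,405,.106); print("ctr",(B+F)/2,np.linalg.norm(F-B),an(F-B),np.linalg.norm(L0-R0))
print("collar", [a(*p,.068) for p in [(163,235),(377,235)]])
H=b(237,332,.062);O=b(288,467,.062);print("hub",H,b(235,335,.062),O,an(O-H),[np.linalg.norm(b(*p,.062)-H) for p in [(57,320),(418,350),(237,170),(270,495)]])
# plate edge (bottom plate z~.006): corners
P=[b(*p,.006) for p in [(97,82),(450,5),(587,375)]];print(an(P[2]-P[1]),an(P[1]-P[0]),np.linalg.norm(P[1]-P[0]),np.linalg.norm(P[2]-P[1]))
# fit: circle radius .037 projected overlay
i=cv2.imread("pics/w1.png")
for xy in (H,):
  for t in np.linspace(0,6.28,300):
    u=proj(f,[xy[0]+.037*np.cos(t),xy[1]+.037*np.sin(t),.062]);
    print(end="")
```

```text
-6.4553343286000615 -6.5313746804370805 0.03671386327361534
ctr [0.4687 0.0296] 0.04305173380274004 -6.282246851115857 0.011472706499953321
collar [array([0.4636, 0.0101]), array([0.4753, 0.049 ])]
hub [ 0.484  -0.1995] [ 0.4845 -0.2002] [ 0.516  -0.2031] -6.394292656602716 [np.float64(0.03675631700187696), np.float64(0.037095426629284924), np.float64(0.03631455422791906), np.float64(0.038441852582963884)]
-3.5435935303852197 85.73383342289678 0.0853425029658794 0.09593260968486839
```

Request:
step_arm:
  motion: [-0.6, 2.7, 3.2, 0, 0, -0.09, 0, -0.6, 2.7, 6.5, 0, 0, -0.178, 0, -0.6, 2.7, 8.5, 0, 0, -0.178, 0, -0.6, 2.7, 8.5, 0, 0, -0.178, 0]

```text
time: 3.8
eef_pos: [0.4675, 0.0288, 0.1699]
tcp_rot: [[-0.994, 0.112, -0.004], [0.112, 0.994, -0.0], [0.004, -0.001, -1.0]]
wrist_force: [-0.9, 0.2, 1.0]
grip_width: 0.0856
```

Run:
```python
from h import *
np.set_printoptions(precision=4,suppress=True)
f=grab_frame("wrist"); cv2.imwrite("pics/w2.png",f["image"]); np.savez("w2.npz",**f)
print(observe()["eef_pos"],observe()["tcp_rot"])
for q,z in [("shaft_grip",.089),("holder_top",.062)]:
    print(q,[(np.round(x["uv"],1),round(x["confidence"],2),onz(f,x["uv"],z)[:2]) for x in landmark_of("wrist",q)])
u=proj(f,[.469,.03,.106]).astype(int);print(u)
x0,y0=u[0]-60,u[1]-50
cv2.imwrite("pics/w2a.png",cv2.resize(f["image"][y0:y0+100,x0:x0+120],None,fx=6,fy=6,interpolation=cv2.INTER_CUBIC));print(x0,y0)
```

```text
[0.4685 0.0288 0.1711] [[-0.9936  0.1126 -0.0013]
 [ 0.1126  0.9936 -0.    ]
 [ 0.0013 -0.0002 -1.    ]]
shaft_grip [(array([254.9, 201.8]), 0.74, array([0.4729, 0.0279])), (array([408.6, 244.9]), 0.64, array([0.5256, 0.1516]))]
holder_top []
[257 204]
197 154
```

View pics/w2a.png

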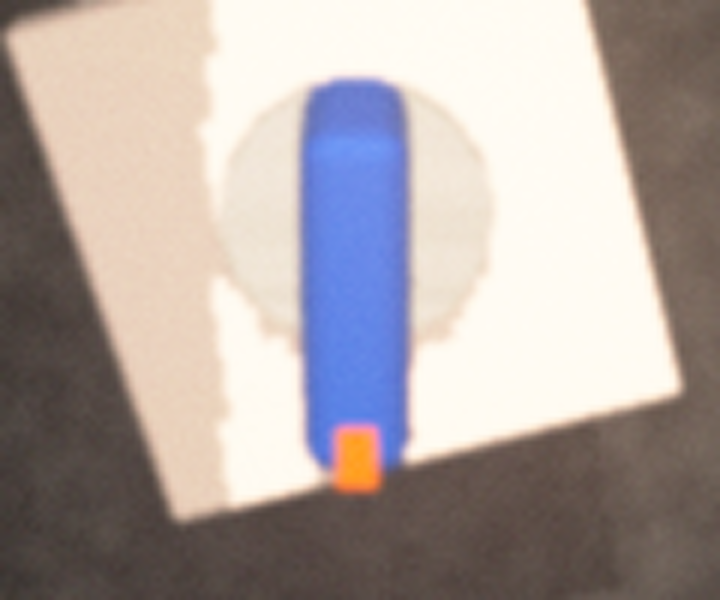

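View pics/w2.png

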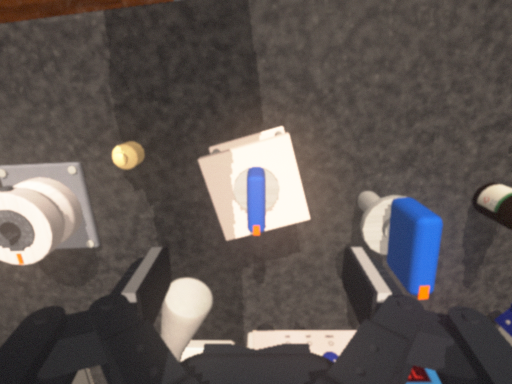

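Run:
```python
from h import *
np.set_printoptions(precision=4,suppress=True)
f=np.load("w2.npz")
a=lambda x,y,z:onz(f,((x+.5)/6-.5+197,(y+.5)/6-.5+154),z)[:2]
print(a(357,140,.106),a(357,482,.106),a(304,300,.106),a(410,300,.106))
print("collar",a(218,205,.068),a(493,205,.068))
```

```text
[0.4476 0.0317] [0.4927 0.0266] [0.4672 0.0229] [0.4687 0.0359]
collar [0.4658 0.0096] [0.4702 0.0488]
```

Request:
step_arm:
  motion: [-0.15, 0.05, 4, 0, 0, 0, 0, -0.15, 0.05, 7.5, 0, 0, 0, 0, -0.15, 0.05, 9.6, 0, 0, 0, 0, -0.15, 0.05, 9.6, 0, 0, 0, 0.3, -0.15, 0.05, 9.6, 0, 0, 0, 0.6]
  grip_force: 60

```text
time: 4.58
eef_pos: [0.4717, 0.0288, 0.0766]
tcp_rot: [[-0.994, 0.114, 0.002], [0.114, 0.994, 0.0], [-0.002, 0.001, -1.0]]
wrist_force: [-0.2, 0.1, 1.1]
grip_width: 0.0515
```

Request:
step_arm:
  motion: [0, 0, 0, 0, 0, 0, 1, 0, 0, 0, 0, 0, 0, 1, 0, 0, 0, 0, 0, 0, 1, 0, 0, 0, 0, 0, 0, 1]

```text
time: 5.08
eef_pos: [0.4714, 0.0287, 0.0763]
tcp_rot: [[-0.994, 0.114, 0.002], [0.114, 0.994, 0.0], [-0.002, 0.0, -1.0]]
wrist_force: [-1.5, -0.3, 7.7]
grip_width: 0.013
```

Request:
step_arm:
  motion: [0, 0, -2, 0, 0, 0, 1, 0, 0, -4.5, 0, 0, 0, 1, 0, 0, -7, 0, 0, 0, 1, 0, 0, -8, 0, 0, 0, 1, 0, 0, -8, 0, 0, 0, 1]

```text
time: 5.7
eef_pos: [0.4708, 0.0287, 0.1556]
tcp_rot: [[-0.994, 0.113, 0.001], [0.113, 0.994, 0.0], [-0.001, 0.0, -1.0]]
wrist_force: [-0.0, -0.5, -1.6]
grip_width: 0.0131
```

Run:
```python
from h import *
np.set_printoptions(precision=4,suppress=True)
for n in ["side","wrist"]:
    f=grab_frame(n); cv2.imwrite(f"pics/{n}3.png",f["image"]); np.savez(n+"3.npz",**f)
    if n=="side":
        u=proj(f,[.47,.03,.14]).astype(int);print(u)
        cv2.imwrite("pics/side3a.png",cv2.resize(f["image"][u[1]-60:u[1]+60,u[0]-70:u[0]+70],None,fx=5,fy=5,interpolation=cv2.INTER_CUBIC))
o=observe();print(o["eef_pos"],o["tcp_rot"],o["wrist_force"])
```

```text
[214 164]
[0.4698 0.0285 0.1545] [[-0.9935  0.1135 -0.0014]
 [ 0.1135  0.9935 -0.0001]
 [ 0.0014 -0.0003 -1.    ]] [ 0.1268  0.0272 -1.625 ]
```

View pics/side3a.png

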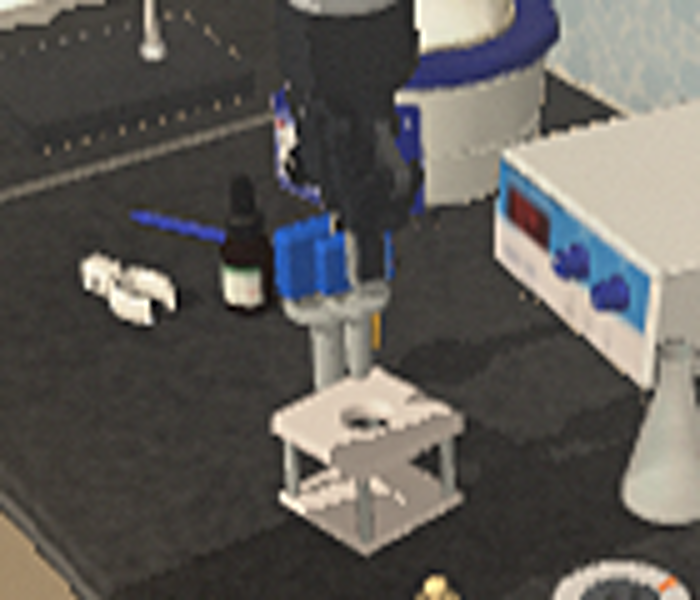

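View pics/wrist3.png

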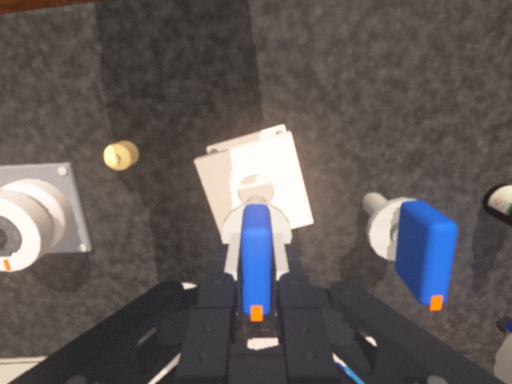

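Request:
step_arm:
  motion: [-1, -4.5, 0, 0, 0, 0, 1, -2, -9, 0, 0, 0, 0, 1, -2.9, -12.7, 0, 0, 0, 0, 1, -2.9, -12.7, 0, 0, 0, 0, 1]

```text
time: 6.3
eef_pos: [0.484, -0.1046, 0.1541]
tcp_rot: [[-0.993, 0.12, -0.002], [0.12, 0.993, -0.001], [0.002, -0.002, -1.0]]
wrist_force: [0.1, 0.6, -0.9]
grip_width: 0.013
```

Run:
```python
from h import *
np.set_printoptions(precision=4,suppress=True)
for n in ["wrist"]:
    f=grab_frame(n); cv2.imwrite(f"pics/{n}4.png",f["image"]); np.savez(n+"4.npz",**f)
o=observe();print(o["eef_pos"],o["tcp_rot"],o["wrist_force"])
u=proj(f,[.4845,-.2,.062]).astype(int);x0=max(u[0]-65,0);y0=u[1]-55;print(u,x0,y0)
cv2.imwrite("pics/w4a.png",cv2.resize(f["image"][y0:y0+100,x0:x0+130],None,fx=6,fy=6,interpolation=cv2.INTER_CUBIC))
f=np.load("wrist3.npz")
t=.184
print(onz(f,(257,319.5),t),onz(f,(257,209),t))
```

```text
[ 0.484  -0.1021  0.1541] [[-0.9932  0.1168 -0.0023]
 [ 0.1168  0.9932  0.0001]
 [ 0.0023 -0.0002 -1.    ]] [ 0.5007  0.1987 -1.4476]
[142 203] 77 148
[0.4928 0.0271 0.184 ] [0.4373 0.0333 0.184 ]
```

View pics/w4a.png

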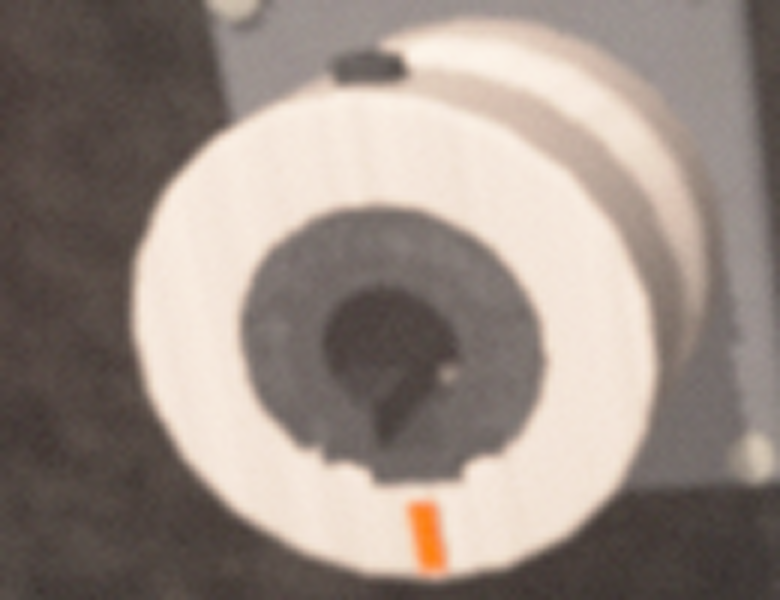

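View pics/wrist4.png

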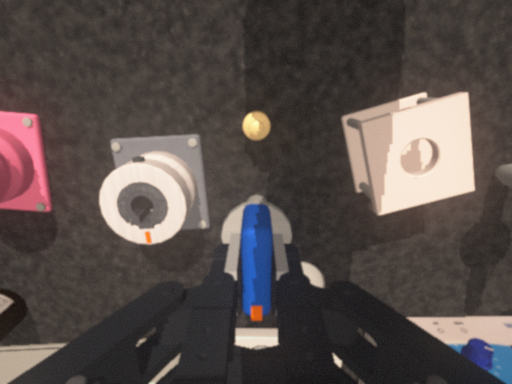

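Run:
```python
from h import *
from scipy.optimize import least_squares
np.set_printoptions(precision=4,suppress=True)
f=dict(np.load("wrist4.npz")); img=f["image"]
b=lambda x,y,z:onz(f,((x+.5)/6-.5+77,(y+.5)/6-.5+148),z)[:2]
pts=np.array([b(*p,.062) for p in [(132,310),(145,390),(657,345),(645,430),(240,520),(420,578),(530,548),(300,555),(170,190),(600,520)]])
r=least_squares(lambda c:np.hypot(*(pts-c[:2]).T)-c[2],[.4845,-.2,.037]);print(r.x,r.fun)
r2=least_squares(lambda c:np.hypot(*(pts-c[:2]).T)-.037,[.4845,-.2]);print(r2.x)
hp=b(385,340,.062);print("grey ctr",[b(*p,.062) for p in [(242,325),(546,360)]])
h=cv2.cvtColor(img,cv2.COLOR_BGR2HSV);m=((h[...,0]<16)&(h[...,1]>110)&(h[...,2]>120)); m[:225]=0;m[250:]=0;m[:,:130]=0;m[:,165:]=0
ys,xs=np.nonzero(m);P=np.array([onz(f,(x,y),.062)[:2] for x,y in zip(xs,ys)]);c=P.mean(0);print(len(P),c)
for H in (r.x[:2],r2.x): d=c-H;print("yaw",np.degrees(np.arctan2(d[1],d[0])),np.hypot(*d))
for p0,p1 in [((421,505),(433,572))]:
  d=b(*p1,.062)-b(*p0,.062);print("line yaw",np.degrees(np.arctan2(d[1],d[0])))
# rectify top view at z=.062: 0.2mm/px, x down, y right
C=r.x[:2]; S=.0001; N=600
j,i=np.meshgrid(np.arange(N),np.arange(N))
X=C[0]+(i-N/2)*S;Y=C[1]+(j-N/2)*S
M=np.array(f["cam_to_world"]);W=np.stack([X-M[0,3],Y-M[1,3],np.full_like(X,.062-M[2,3])],-1)@M[:3,:3]
mx=(f["fx"]*W[...,0]/W[...,2]+f["cx"]).astype(np.float32);my=(f["fy"]*W[...,1]/W[...,2]+f["cy"]).astype(np.float32)
t=cv2.remap(img,mx,my,cv2.INTER_CUBIC); t=np.clip((t.astype(float)-20)*2.2,0,255).astype(np.uint8)
for R in (95,150,370): cv2.circle(t,(300,300),R,(0,255,0),1)
a=np.radians(-5.5)
cv2.line(t,(300,300),(int(300+300*np.sin(a)),int(300+300*np.cos(a))),(255,255,0),1)
cv2.imwrite("pics/rect4.png",t)
```

```text
[ 0.486  -0.2007  0.0365] [-0.0001  0.0001  0.0003 -0.0002  0.0005 -0.0004 -0.0014  0.0004 -0.0003
  0.0011]
[ 0.4855 -0.2005]
grey ctr [array([ 0.48 , -0.221]), array([ 0.4902, -0.18  ])]
55 [ 0.5154 -0.2031]
yaw -4.729590743658473 0.029583308371259887
yaw -5.011381957279235 0.030046524181319423
line yaw -4.134859126901214
```

View pics/rect4.png

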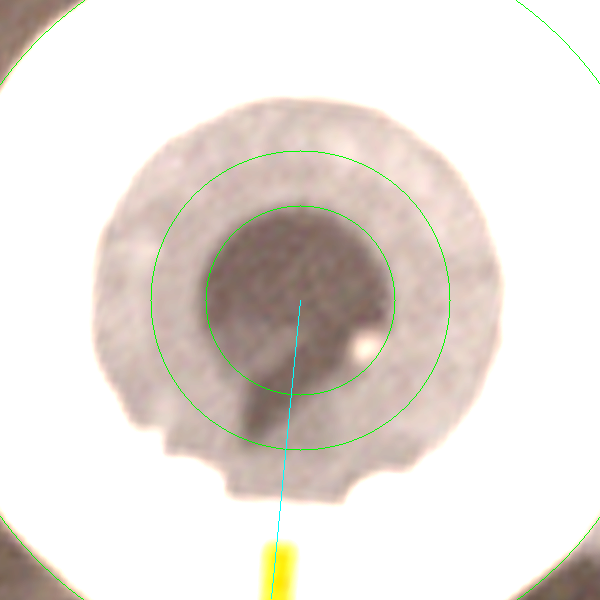

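Request:
step_arm:
  motion: [-0.7, -4.5, 0, 0, 0, -0.033, 1, -1.2, -8.5, 0, 0, 0, -0.033, 1, -1.4, -9.8, 0, 0, 0, -0.033, 1, -1.4, -9.8, 0, 0, 0, -0.033, 1, -1.4, -9.8, 0, 0, 0, -0.033, 1]

```text
time: 6.98
eef_pos: [0.4877, -0.1973, 0.1548]
tcp_rot: [[-0.997, 0.078, -0.001], [0.078, 0.997, 0.002], [0.001, 0.001, -1.0]]
wrist_force: [-0.2, 0.3, -1.1]
grip_width: 0.0129
```

Run:
```python
from h import *
np.set_printoptions(precision=4,suppress=True)
o=observe();print(o["eef_pos"],o["tcp_rot"],o["wrist_force"])
for n in ["scene","side","wrist"]:
    f=grab_frame(n); cv2.imwrite(f"pics/{n}5.png",f["image"]); np.savez(n+"5.npz",**f)
    for q in ("shaft","shaft_seat","hub_mouth"): print(n,q,[(np.round(x["uv"],1),round(x["confidence"],2)) for x in landmark_of(n,q)])
    print(proj(f,[.486,-.2007,.09]),proj(f,[.486,-.2007,.062]))
    if n!="wrist":
        u=proj(f,[.486,-.2,.09]).astype(int)
        cv2.imwrite(f"pics/{n}5a.png",cv2.resize(f["image"][u[1]-50:u[1]+50,u[0]-60:u[0]+60],None,fx=6,fy=6,interpolation=cv2.INTER_CUBIC)); print(u)
o=observe();print(o["eef_pos"],o["tcp_rot"],o["wrist_force"])
```

```text
[ 0.4877 -0.1973  0.1548] [[-0.9969  0.078  -0.0008]
 [ 0.078   0.9969  0.0015]
 [ 0.001   0.0015 -1.    ]] [-0.2094  0.3306 -1.0688]
scene shaft [(array([198.6, 185.8]), 0.83), (array([289.3, 211.2]), 0.57)]
scene shaft_seat [(array([287.6, 192.7]), 0.84), (array([196.4, 165. ]), 0.81)]
scene hub_mouth [(array([335. , 259.4]), 0.6), (array([286.9, 222.5]), 0.56)]
[289.469  210.4196] [289.0123 219.7609]
[289 210]
side shaft [(array([208.7, 183.2]), 0.76), (array([269.8, 211.3]), 0.54)]
side shaft_seat [(array([267.1, 197.1]), 0.8), (array([207.4, 163.3]), 0.71)]
side hub_mouth [(array([293.4, 261.4]), 0.93), (array([267., 224.]), 0.79)]
[267.7989 215.8119] [267.6049 224.3876]
[267 215]
wrist shaft [(array([257.4, 203.9]), 0.63)]
wrist shaft_seat [(array([256.4, 234.1]), 0.59)]
wrist hub_mouth [(array([255.6, 188.2]), 0.76), (array([ 55.8, 152.9]), 0.7), (array([251.7, 200.9]), 0.68), (array([254., 260.]), 0.68)]
[253.4151 199.941 ] [253.6821 188.0594]
[ 0.4877 -0.1998  0.1553] [[-0.9967  0.0807  0.    ]
 [ 0.0807  0.9967 -0.    ]
 [-0.     -0.     -1.    ]] [ 0.592  -0.819  -1.2341]
```

View pics/side5a.png

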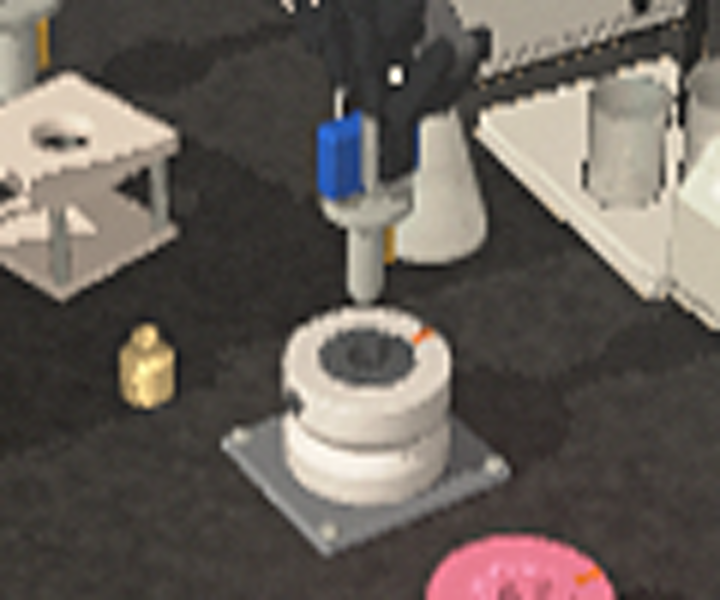

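View pics/scene5a.png

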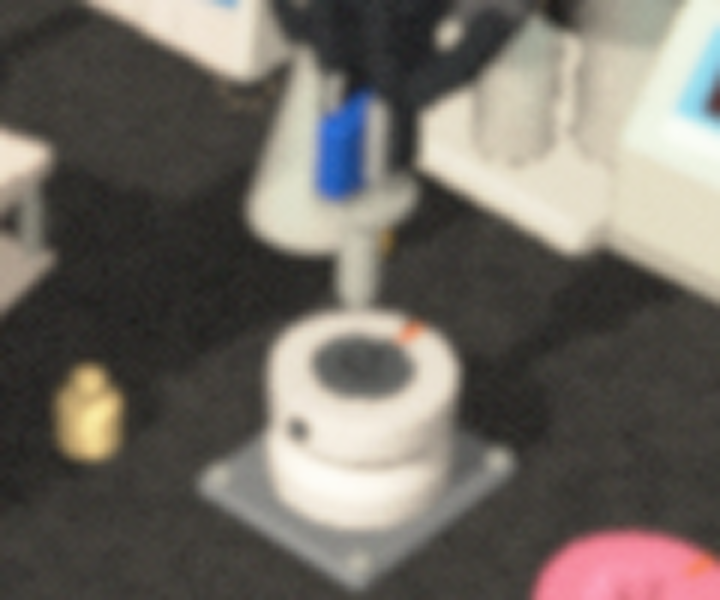

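Run:
```python
from h import *
np.set_printoptions(precision=4,suppress=True)
F={n:dict(np.load(n+"5.npz")) for n in ("scene","side","wrist")}
D={"nose":dict(scene=(289.3,211.2),side=(269.8,211.3),wrist=(257.4,203.9)),"seat":dict(scene=(287.6,192.7),side=(267.1,197.1),wrist=(256.4,234.1)),"hub":dict(scene=(286.9,222.5),side=(267,224),wrist=(255.6,188.2))}
for k in D: print(k,tri([(F[n],D[k][n]) for n in F]), tri([(F[n],D[k][n]) for n in ("scene","side")])[0])
w=F["wrist"]
for p in ([.487,-.2,.0905],[.487,-.2,.1405],[.486,-.2,.0905],[.486,-.2,.1405]): print(p,proj(w,p))
u=proj(w,[.486,-.2,.09]).astype(int)
cv2.imwrite("pics/w5a.png",cv2.resize(w["image"][150:250,195:315],None,fx=6,fy=6,interpolation=cv2.INTER_CUBIC))
```

```text
nose (array([ 0.49  , -0.1983,  0.0925]), [np.float64(0.006694783956033275), np.float64(0.007896106338588378), np.float64(0.0015710261321142493)]) [ 0.4963 -0.1933  0.087 ]
seat (array([ 0.4843, -0.1972,  0.1445]), [np.float64(0.00429491665172777), np.float64(0.0025352555572527823), np.float64(0.0023697819511832837)]) [ 0.4901 -0.1901  0.1376]
hub (array([ 0.4858, -0.1977,  0.0574]), [np.float64(0.00464540094525849), np.float64(0.003283215051642253), np.float64(0.002446488538279171)]) [ 0.4895 -0.1925  0.0519]
[0.487, -0.2, 0.0905] [254.4633 201.3689]
[0.487, -0.2, 0.1405] [254.0685 231.9565]
[0.486, -0.2, 0.0905] [254.3532 200.1081]
[0.486, -0.2, 0.1405] [253.9279 230.4091]
```

View pics/w5a.png

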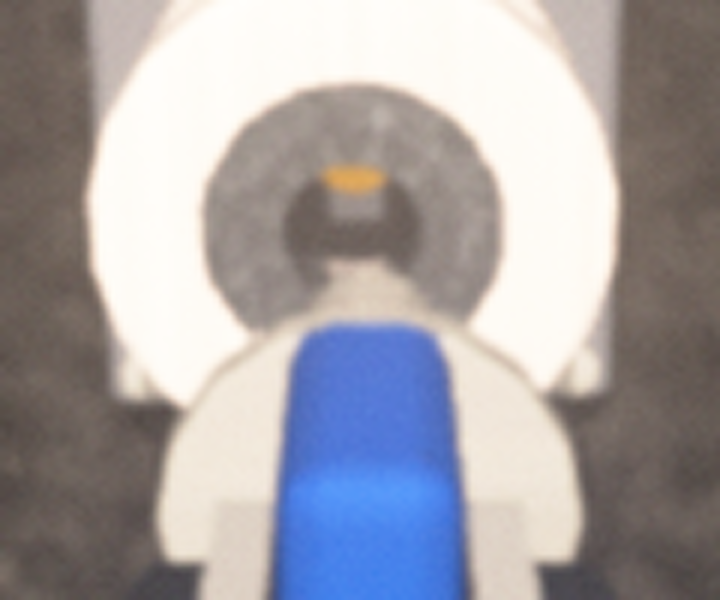

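Request:
step_arm:
  motion: [0.05, -0.1, 1.5, 0, 0, 0, 1, 0.05, -0.1, 2.8, 0, 0, 0, 1, 0.05, -0.1, 3.8, 0, 0, 0, 1, 0.05, -0.1, 4.2, 0, 0, 0, 1]

```text
time: 8.07
eef_pos: [0.4866, -0.2007, 0.1122]
tcp_rot: [[-0.997, 0.081, -0.001], [0.081, 0.997, 0.0], [0.001, 0.0, -1.0]]
wrist_force: [0.5, -0.2, -0.7]
grip_width: 0.0134
```

Run:
```python
from h import *
np.set_printoptions(precision=4,suppress=True)
for n in ["scene","side","wrist"]:
    f=grab_frame(n); cv2.imwrite(f"pics/{n}6.png",f["image"]); np.savez(n+"6.npz",**f)
    u=proj(f,[.486,-.2,.09]).astype(int)
    if n=="wrist":u[1]=215
    cv2.imwrite(f"pics/{n}6a.png",cv2.resize(f["image"][u[1]-50:u[1]+50,u[0]-60:u[0]+60],None,fx=6,fy=6,interpolation=cv2.INTER_CUBIC)); print(u)
o=observe();print(o["eef_pos"],o["tcp_rot"],o["wrist_force"],o["wrist_torque"])
a=[cv2.imread(f"pics/{n}6a.png") for n in ("side","wrist")]
```

```text
[289 210]
[267 215]
[256 215]
[ 0.4869 -0.2007  0.113 ] [[-0.9967  0.0807 -0.0006]
 [ 0.0807  0.9967  0.0002]
 [ 0.0007  0.0002 -1.    ]] [-0.2286 -0.0358 -0.8465] [ 0.0441 -0.0083  0.0102]
```

View pics/side6a.png

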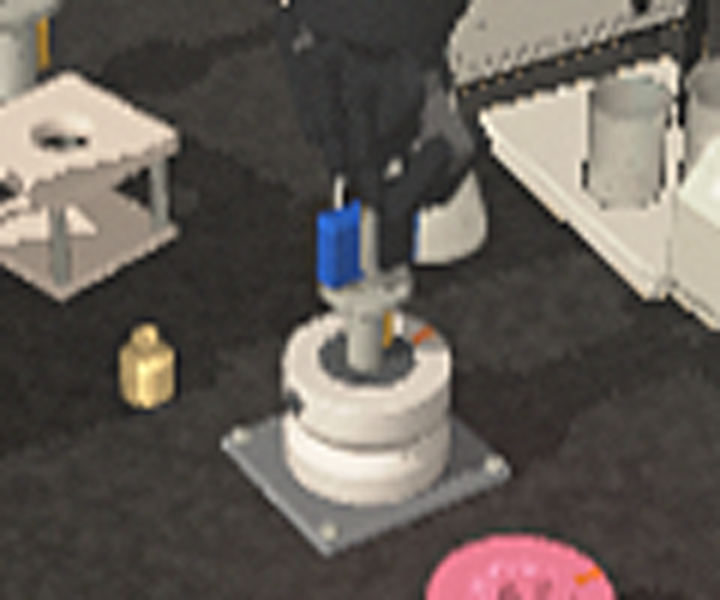

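View pics/scene6a.png

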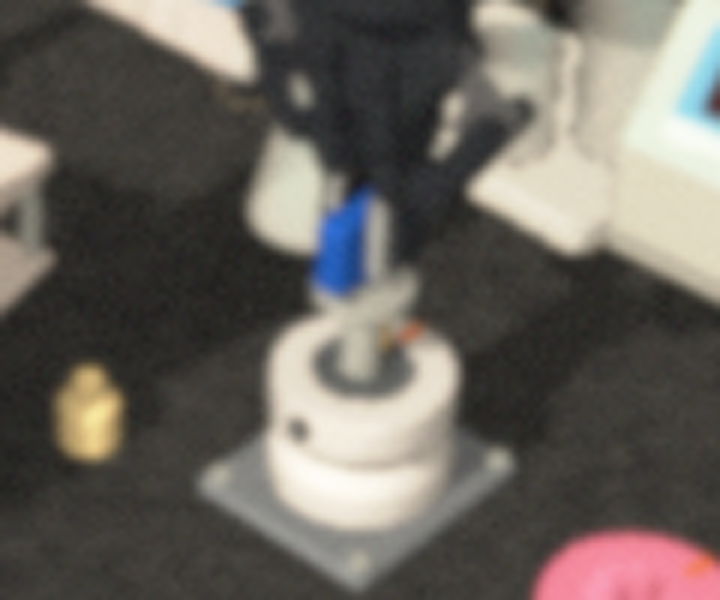

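View pics/wrist6a.png

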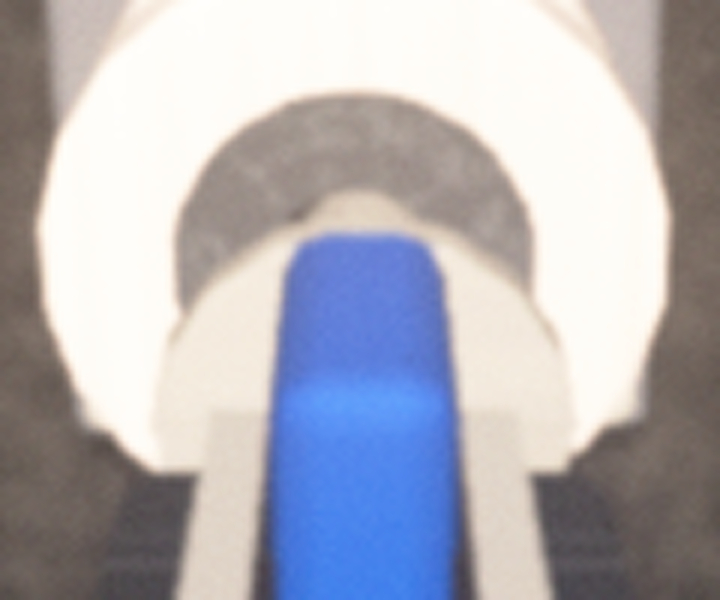

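Request:
step_arm:
  motion: [0, 0, 0.6, 0, 0, 0, 1, 0, 0, 1.2, 0, 0, 0, 1, 0, 0, 1.7, 0, 0, 0, 1, 0, 0, 2.2, 0, 0, 0, 1, 0, 0, 2.2, 0, 0, 0, 1]

```text
time: 8.85
eef_pos: [0.4868, -0.2007, 0.0908]
tcp_rot: [[-0.997, 0.081, -0.001], [0.081, 0.997, 0.0], [0.001, 0.0, -1.0]]
wrist_force: [-0.7, -0.7, -1.1]
grip_width: 0.0131
```

Request:
step_arm:
  motion: [0, 0, 0.5, 0, 0, 0, 1, 0, 0, 0.9, 0, 0, 0, 1, 0, 0, 1.2, 0, 0, 0, 1, 0, 0, 1.4, 0, 0, 0, 1, 0, 0, 1.4, 0, 0, 0, 1]
  grip_force: 90

```text
time: 9.48
eef_pos: [0.4874, -0.2008, 0.0777]
tcp_rot: [[-0.997, 0.081, 0.001], [0.081, 0.997, -0.0], [-0.001, -0.0, -1.0]]
wrist_force: [-0.8, 0.6, 5.7]
grip_width: 0.0127
```

Spring engaged (about 7 N net of weight). Press the last bit.

Request:
step_arm:
  motion: [0, 0, 0.15, 0, 0, 0, 1, 0, 0, 0.25, 0, 0, 0, 1, 0, 0, 0.25, 0, 0, 0, 1]

```text
time: 9.85
eef_pos: [0.4875, -0.2009, 0.0765]
tcp_rot: [[-0.997, 0.081, 0.001], [0.081, 0.997, -0.0], [-0.001, 0.0, -1.0]]
wrist_force: [-4.7, 1.5, 16.8]
grip_width: 0.0128
```

Run:
```python
from h import *
np.set_printoptions(precision=4,suppress=True)
for n in ["scene","side","wrist"]:
    f=grab_frame(n); cv2.imwrite(f"pics/{n}7.png",f["image"])
    u=proj(f,[.486,-.2,.09]).astype(int)
    if n=="wrist":u[1]=215
    cv2.imwrite(f"pics/{n}7a.png",cv2.resize(f["image"][u[1]-50:u[1]+50,u[0]-60:u[0]+60],None,fx=6,fy=6,interpolation=cv2.INTER_CUBIC)); print(u)
    o=observe();print(o["eef_pos"],o["wrist_force"],o["wrist_torque"])
print(o["tcp_rot"])
```

```text
[289 210]
[ 0.4875 -0.2009  0.0764] [-5.1741  2.0933 17.0024] [0.4593 1.1147 0.02  ]
[267 215]
[ 0.4875 -0.2009  0.0765] [-4.3685  1.4414 16.8897] [ 0.4634  1.0971 -0.0199]
[256 215]
[ 0.4875 -0.2009  0.0765] [-4.7685  1.7989 17.0854] [0.4361 1.1116 0.0305]
[[-0.9967  0.0808  0.0009]
 [ 0.0808  0.9967 -0.0001]
 [-0.0009  0.     -1.    ]]
```

View pics/side7a.png

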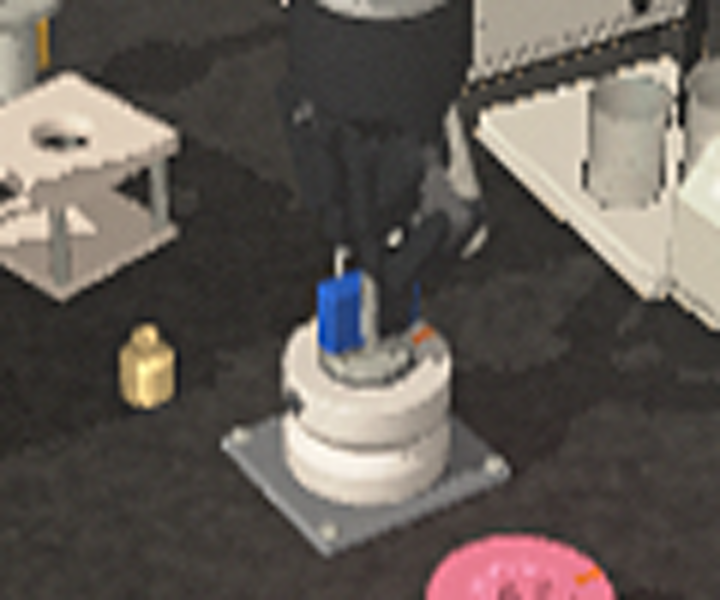

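View pics/scene7a.png

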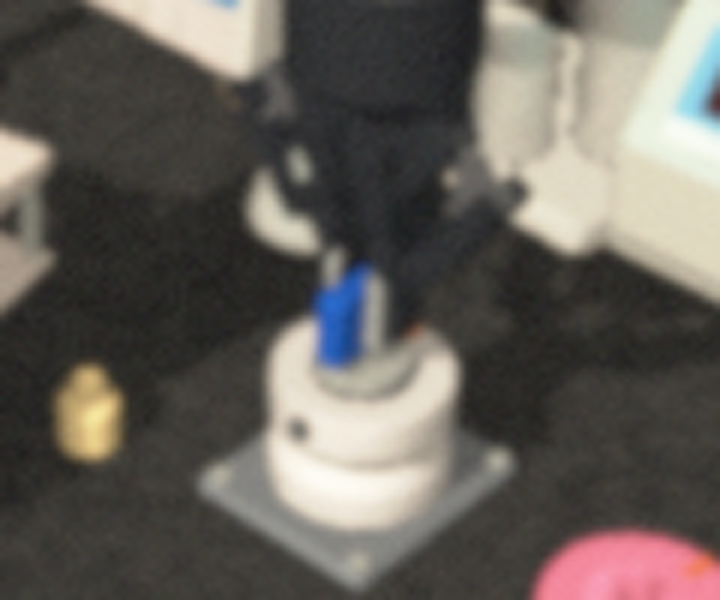

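Request:
step_arm:
  motion: [0.08, 0, 0, 0, 0, 0, 1, 0.08, 0, 0.05, 0, 0, 0, 1, 0.08, 0, 0.05, 0, 0, 0, 1]

```text
time: 10.38
eef_pos: [0.4875, -0.2009, 0.0765]
tcp_rot: [[-0.997, 0.081, 0.002], [0.081, 0.997, -0.0], [-0.002, -0.0, -1.0]]
wrist_force: [-3.6, 1.9, 19.3]
grip_width: 0.0122
```

Request:
step_arm:
  motion: [0, 0, 0, 0, 0, 0, 1, 0, 0, 0, 0, 0, 0, 1, 0, 0, 0, 0, 0, 0, 1, 0, 0, 0, 0, 0, 0, 1]

```text
time: 10.88
eef_pos: [0.4874, -0.2009, 0.0764]
tcp_rot: [[-0.997, 0.081, 0.002], [0.081, 0.997, -0.0], [-0.002, -0.0, -1.0]]
wrist_force: [-4.7, 1.6, 19.5]
grip_width: 0.0123
```

Run:
```python
from h import *
o=observe();print(o["eef_pos"],o["wrist_force"],o["grip_width"])
print(job_done())
```

```text
[ 0.48744619 -0.20088992  0.0764216 ] [-4.6993153   1.61917556 19.52048263] 0.012304780424403385
the job is handed in; nothing more can be done
None
```

I took the smaller blue-handled shaft out of the white stand and put it into the white/aluminium hub, not the pink one. I turned it about 2° to line up the key and pressed it home. I handed the job in at about 10.9 s, still gripping at 90 N and pressing down. `job_done()` gave no verdict.

**Last checks that agreed:**
- **Seating height:** the tool stopped hard at z = 0.0764 m, matching the 0.0763 m at which I gripped the shaft hanging in the 62 mm stand. The hub top is also at 62 mm, so the collar should be flush.
- **Push:** the upward reaction was about 19.5 N, against about 8 N expected from the spring at full depth.
- **Views:** the side and scene pictures show the collar on the hub face and the brass weight where it was. The arm did not go near the dropper bottle or the flask.

**What disagreed or was not confirmed:**
- **Side force:** a steady side force of about 5 N stayed on the tool. A 0.8 mm correction did not relieve it, because the seated collar holds by friction.
- **Shaft position before insertion:** estimates from the different cameras differed by 1–3 mm. The nose still entered without measurable contact force.
- **Key and ejector:** I could not see the key in the keyway or the ejector's travel directly. I infer both from the depth reached and the smooth entry.

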